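# Confirm a two-line pick at the fittings store

### The job

Book this pick in the right order, using closed fingers: press the yellow half of the rocker in front of the bin with the brass valve fully down so that it stays switched on, then do the same at the bin with the grey tee, and then press the green key on the terminal fully down and let it come back up. Leave the rocker at the bin with the black elbow off and the red key unpressed, and do not move or lift any of the fittings or other things standing about.

Things in the scene. Friction and masses are not known exactly. Their poses are not given: they have to be found in the camera images.
- paddle_valve (a joint): rocker switch in front of the bin that holds a brass ball valve with a red lever handle: angle of its paddle, rad. 0 = off (the near half, with the yellow patch, is up; starts at 0 to 0.03), 0.36 = on, at its stop (near half down). No spring: friction holds it where it is left; pushing the patch down takes about 1.5 N at its middle, 3 N at its inner edge, until the stop.
- press_valve (a point): top of that white paddle (valve bin) at the middle of the yellow patch: press here straight down. It moves with the paddle: about 69 mm above the table when off, 61 mm when on (8.6 mm stroke; about 6.5 for a flat fingertip, whose inner edge bears at the end). Paddle 76 x 44 x 10 mm; patch 26 x 36 mm, 24 mm from the pivot on the robot's side; black box under it 94 x 64 mm, its top 46 mm up.
- station_valve: fixed pick station: black rocker box, and behind it an open blue bin with a brass ball valve with a red lever handle lying in it. Origin on the table under the paddle's pivot; x points from the rocker to the bin, z up. The bin is 150 (x) x 100 (y) x 79 mm high, from x = 75 to x = 225 mm, lower at its front. The order of stations and terminal along y varies.
- paddle_tee (a joint): rocker switch in front of the bin that holds a grey pipe tee with white sockets: angle of its paddle, rad. 0 = off (the near half, with the yellow patch, is up; starts at 0 to 0.03), 0.36 = on, at its stop (near half down). No spring: friction holds it where it is left; pushing the patch down takes about 1.5 N at its middle, 3 N at its inner edge, until the stop.
- press_tee (a point): top of that white paddle (tee bin) at the middle of the yellow patch: press here straight down. It moves with the paddle: about 69 mm above the table when off, 61 mm when on (8.6 mm stroke; about 6.5 for a flat fingertip, whose inner edge bears at the end). Paddle 76 x 44 x 10 mm; patch 26 x 36 mm, 24 mm from the pivot on the robot's side; black box under it 94 x 64 mm, its top 46 mm up.
- station_tee: fixed pick station: black rocker box, and behind it an open blue bin with a grey pipe tee with white sockets lying in it. Origin on the table under the paddle's pivot; x points from the rocker to the bin, z up. The bin is 150 (x) x 100 (y) x 79 mm high, from x = 75 to x = 225 mm, lower at its front. The order of stations and terminal along y varies.
- paddle_elbow (a joint): rocker switch in front of the bin that holds a black pipe elbow: angle of its paddle, rad. 0 = off (the near half, with the yellow patch, is up; starts at 0 to 0.03), 0.36 = on, at its stop (near half down). No spring: friction holds it where it is left; pushing the patch down takes about 1.5 N at its middle, 3 N at its inner edge, until the stop.
- press_elbow (a point): top of that white paddle (elbow bin) at the middle of the yellow patch: press here straight down. It moves with the paddle: about 69 mm above the table when off, 61 mm when on (8.6 mm stroke; about 6.5 for a flat fingertip, whose inner edge bears at the end). Paddle 76 x 44 x 10 mm; patch 26 x 36 mm, 24 mm from the pivot on the robot's side; black box under it 94 x 64 mm, its top 46 mm up.
- station_elbow: fixed pick station: black rocker box, and behind it an open blue bin with a black pipe elbow lying in it. Origin on the table under the paddle's pivot; x points from the rocker to the bin, z up. The bin is 150 (x) x 100 (y) x 79 mm high, from x = 75 to x = 225 mm, lower at its front. The order of stations and terminal along y varies.
- terminal: fixed grey terminal box, 150 (x) x 80 (y) x 45 mm high, with a green and a red round push button on its top and a dark display strip between. Origin on the table under its centre, x away from the robot, z up. Green at x = -40 mm, red at x = +46 mm.
- green_key (a joint): travel of the green button (order-complete key, on the robot's side of the terminal), m: 0 = up, 0.006 = fully down; a spring returns it, 1.5 N at the start of the stroke, 5 N fully down
- green_key_top (a point): centre of the top of the green button, 32 mm across, 63 mm above the table when up; black collar 44 mm across, 57 mm above the table
- red_key (a joint): travel of the red button (cancel key, on the far side of the terminal), m: 0 = up, 0.006 = fully down; a spring returns it, 1.5 N at the start of the stroke, 5 N fully down
- red_key_top (a point): centre of the top of the red button, 32 mm across, 63 mm above the table when up; black collar 44 mm across, 57 mm above the table
- valve: loose brass ball valve with a red lever handle, about 95 x 32 x 50 mm, lying in its bin; origin at its underside. Not part of the job: leave where it is.
- tee: loose grey pipe tee with white sockets, 90 x 58 x 36 mm, lying in its bin; origin at its underside. Not part of the job: leave where it is.
- elbow: loose black pipe elbow, legs 52 mm, 36 mm high, lying in its bin; origin at its underside. Not part of the job: leave where it is.
- coupling: loose copper coupling standing among the stations, 42 mm across, 52 mm high; origin at its underside. Not part of the job: leave where it is.
- tape: loose yellow tape measure standing among the stations, 66 x 36 x 60 mm; origin at its underside. Not part of the job: leave where it is.
- wrench: loose steel wrench lying on the table, about 180 mm long, along x; origin at its underside. Not part of the job: leave where it is.
- primer: loose can with an orange label at the left, 72 mm across, 100 mm high; origin at its underside. Not part of the job: leave where it is.
- collar: loose orange pipe collar at the right, 60 mm across, 25 mm high; origin at its underside. Not part of the job: leave where it is.
There are look-alikes about, which are no part of the job. Leave any pink or purple look-alike of the elbow alone.

How it is judged:
By the outcome, as a careful person would: the job done as asked, in the order asked, and still so for the second after the job is handed in, with the robot touching nothing.
It also fails if it takes over 46 s, if anything falls off the work surface, if the arm or the gripper's body presses on something with over 40 N, if the wrist force passes 120 N, or if a joint passes its speed limit or range.

### The arm

A 6-joint arm with a two-finger parallel gripper is mounted at the origin on the work surface. World frame = base frame: x ahead of the robot, y to its left, z up, the work surface at z = 0. Lengths are in m, angles in rad, forces in N, time in s.
With the tool pointing down it reaches from about 0.35 to 0.85 m from the base axis. Payload 8.1 kg.
Tool frame: the origin (TCP) lies at the very end of the fingers, on their centre line; the grasp point (between the pads) lies 19 mm behind it; z points along the fingers, y is the line along which they close (so a half turn about z gives the same grasp; the last joint's range is limited). The gripper opens to 93 mm and grips with 3 to 60 N. Pads are 15 mm wide; open, the fingers measure 128 mm over their backs; the gripper's body (75 mm by 188 mm) begins 65 mm behind the grasp point.
Start: joints at [1.021, 0.13, 1.488, -0, 1.523, -0.085], TCP at [0.269, 0.536, 0.183] pointing down, gripper open.
Joint ranges: [-2.96, 2.96], [-0.89, 2.26], [0.02, 2.5], [-1.34, 4.48], [0, 2.73], [-2.66, 2.66]. Speed limits (rad/s): [2.39, 2.39, 2.79, 3.14, 3.14, 3.14].

### API

Orientations are given as a rotation vector (axis times angle).
In Python, from plant import robot, imaging gives the robot as it stands.
- The arm moves only by the tool jog_arm, never from a script. Its argument "rows" is a list of rows, each a list of 2 entries, a list of its own where there are three numbers: the shift along the tool's x, y, z each as a share of 0.2 m, from -1 to 1, then the turn, a rotation vector about the tool's x, y, z each as a share of pi/2 rad, from -1 to 1. A call has 1 to 5 rows; each row is the pose to reach, as a shift and turn from the pose commanded when the call began, along the tool's axes at that moment; what a row does not reach only later rows make up. A row lasts 1/10 s, in which the tool goes at most 50 mm and 8.59 degrees, less where a joint would pass 70% of its speed; a pose out of reach is approached as far as the arm can. A call with a number of a shift or a turn outside -1 to 1 is refused whole. A call with a gripper value outside its range is refused whole. "hand" is the closure, from -1 (fully open) to 1 (shut), set as the call begins (left out, the last holds). The fingers move at their own pace and stop on an object; "squeeze" is the grip in N (left out, the last holds). Time passes only in rows, so rows that repeat a pose let the fingers close. It gives the time, the measured TCP pose, the force, the opening and the grip force at its end, in the units of the state.
- robot.read_state(): the state, without advancing time (a new reading comes with each control period).
- imaging.read_camera(name): name is "scene" or "top" or "wrist"; returns a dict with "frame" (384x512x3 uint8, red, green, blue), "vertical_fov" (degrees; the focal length in pixels is half the picture's height over the tangent of half this angle, whatever the lens; pixels are square), "cx", "cy" (the principal point, pixels), "R" (3x3) and "t" (3): a world point X has camera coordinates R X + t. Camera axes: x right, y down, z forward; pixel columns grow to the right and rows downward; lengths in m; the calibration is good to about 2 mm. A picture is of the moment at which its call begins. There is no depth.
- robot.close_job(): hands the job in; it is judged then, once.
The state is a dict: "t": time; "q": joint angles; "dq": joint speeds; "joint_torque": joint torques, N m; "tool_pos": TCP position; "orientation": TCP orientation; "force": force on the tool from outside, world axes, zero at the start; "wrist_torque": the same for the moment, N m; "opening": finger opening in m; "gripper_force": force on a finger pad.
Only numpy, scipy, OpenCV 4.12 (cv2) and the standard library are available. Lean on these libraries where they do the work, as an engineer would, in place of code of your own. Each camera call takes 0.05 s, during which the arm holds its last target. There are 200 camera calls.

## Working session

There is one attempt and no reset: what is moved stays moved. The work goes in short steps, Python scripts to look and compute and a tool call to move; the robot and the scene stay as the last step left them, time stands still between calls to the robot, and variables do not carry over. Pictures are saved under pics/ and viewed, at most 10 in all, crops included, and the job is handed in when it is done.

Besides the shell and the picture viewer there is one more tool, called after ">>>" as name(argument=value, ...) on one line, values as JSON. jog_arm: Moves the arm, as the interface text tells. Its arguments: {"type":"object","properties":{"rows":{"type":"array"},"hand":{"type":"number"},"squeeze":{"type":"number"}},"required":["rows"]}

```bash
mkdir -p pics
cat > h.py <<'E'
import numpy as np, cv2
from plant import robot, imaging
def snap(n):
    c=imaging.read_camera(n); np.savez('pics/'+n+'.npz',**{k:np.array(v) for k,v in c.items()}); return c
def load(n): return np.load('pics/'+n+'.npz')
def f(c): return 192/np.tan(np.radians(float(c['vertical_fov']))/2)
def back(c,u,v,z):
    R,t=np.array(c['R']),np.array(c['t']); o=-R.T@t
    d=R.T@np.array([(u-c['cx'])/f(c),(v-c['cy'])/f(c),1]); return o+d*(z-o[2])/d[2]
def proj(c,X):
    p=np.array(c['R'])@np.array(X)+np.array(c['t']); return p[0]/p[2]*f(c)+c['cx'],p[1]/p[2]*f(c)+c['cy']
E
python3 - <<'E'
from h import *
for n in('scene','top'):
    c=snap(n); cv2.imwrite(f'pics/{n}1.png',cv2.resize(c['frame'][:,:,::-1],(800,600),interpolation=cv2.INTER_CUBIC))
    print(n,f(c),-np.array(c['R']).T@c['t'],c['cx'],c['cy'])
s=robot.read_state();print(s['t'],s['tool_pos'],s['orientation'],s['opening'],s['force'])
E
```

```text
scene 348.7667843998741 [ 1.16097    -0.36669076  0.70445613] 254.27430268228144 192.92608554733718
top 379.82136424001635 [ 0.37492945 -0.02990476  1.43227802] 258.11477550046925 189.40787684221735
0.1 [0.26860504 0.53585854 0.18217193] [-7.23451633e-01 -3.05658954e+00  2.55546755e-03] 0.09264982021189037 [ 0.17297281  0.01629242 -0.04665478]
```

View pics/top1.png

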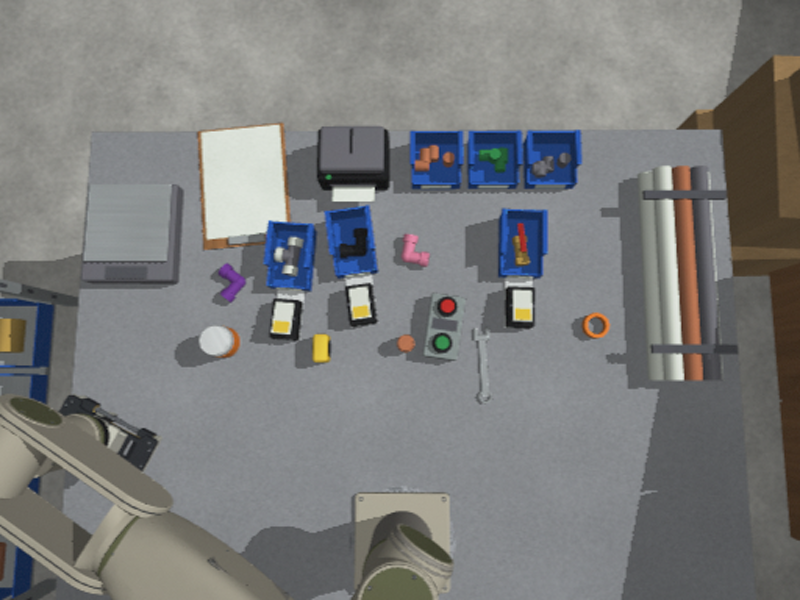

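View pics/scene1.png

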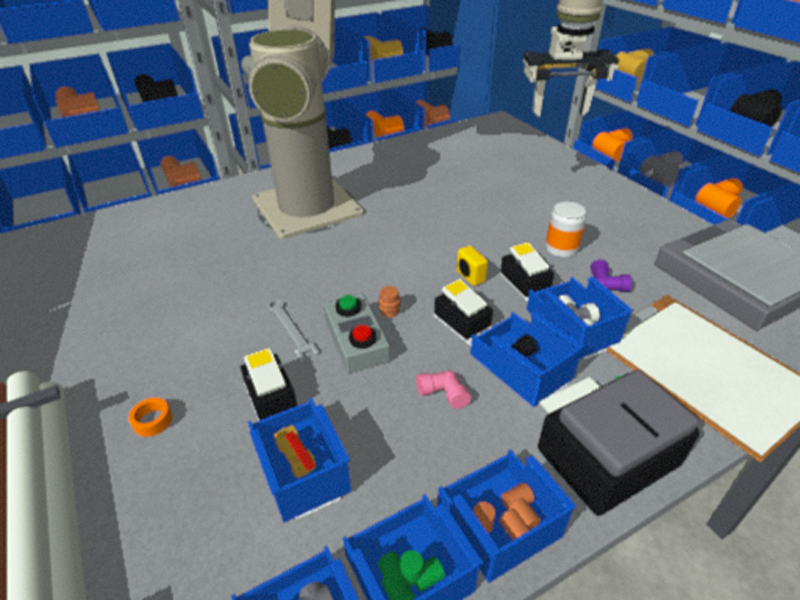

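The top view (800x600) shows three rockers, each in front of a bin:
- Right: patch at about (520,320). Its bin at (522,245) holds brass with a red lever, so this is the valve.
- Middle: patch at (360,313), with the black elbow in its bin at (352,243). This one stays off.
- Left: patch at (281,327). Its bin at (290,255) holds grey with white sockets, so this is the tee.

The green key is at (442,343) and the red key at (447,306). Next I'll measure these points and confirm with a crop.

Run:
```python
from h import *
def blobs(c,name,z,lo,hi):
    hsv=cv2.cvtColor(c['frame'],cv2.COLOR_RGB2HSV); m=cv2.inRange(hsv,lo,hi)
    n,l,st,ce=cv2.connectedComponentsWithStats(m)
    for i in range(1,n):
        if st[i,4]>=25:
            P=back(c,*ce[i],z)
            if 0.3<P[0]<0.75 and abs(P[1])<.5: print(name,ce[i].round(1),st[i,4],P.round(4))
for n in('top','scene'):
    c=load(n)
    blobs(c,n+' yel',.069,(22,120,120),(34,255,255))
    blobs(c,n+' grn',.063,(50,90,40),(85,255,255))
    blobs(c,n+' red',.063,(0,170,90),(5,255,255))
    blobs(c,n+' wht',.069,(0,0,205),(180,45,255))
c=load('top'); a=c['frame'][125:235,165:360,::-1]; cv2.imwrite('pics/crop1.png',cv2.resize(a,None,fx=4,fy=4,interpolation=cv2.INTER_CUBIC))
```

```text
top yel [230.2 199. ] 60 [0.5257 0.0967 0.069 ]
top yel [334.2 200.8] 60 [ 0.5195 -0.2775  0.069 ]
top yel [179.4 208.7] 62 [0.4902 0.2801 0.069 ]
top yel [204.7 222.6] 182 [0.4404 0.1873 0.069 ]
top grn [282.6 218.9] 74 [ 0.4546 -0.0924  0.063 ]
top red [333.6 152.1] 45 [ 0.7001 -0.2807  0.063 ]
top red [286.  195.5] 60 [ 0.5394 -0.1051  0.063 ]
top wht [232.2 178.5] 26 [0.6008 0.0907 0.069 ]
top wht [229.3 189.7] 121 [0.5598 0.1004 0.069 ]
top wht [334.  191.1] 122 [ 0.5547 -0.2777  0.069 ]
top wht [181.1 199.2] 118 [0.5246 0.2752 0.069 ]
top wht [139.8 216.2] 132 [0.4627 0.4229 0.069 ]
scene yel [334.7 158.8] 64 [0.4895 0.2801 0.069 ]
scene yel [302.5 169.2] 319 [0.4836 0.1621 0.069 ]
scene yel [291.9 183.6] 78 [0.5252 0.096  0.069 ]
scene yel [165.7 229.1] 121 [ 0.5184 -0.2781  0.069 ]
scene grn [222.1 193.6] 100 [ 0.4582 -0.0948  0.063 ]
scene red [231.3 212.9] 99 [ 0.5421 -0.1069  0.063 ]
scene red [191.6 288.1] 152 [ 0.7091 -0.2832  0.063 ]
scene wht [362.8 137.4] 245 [0.4379 0.4421 0.069 ]
scene wht [339.7 166.9] 169 [0.531 0.266 0.069]
scene wht [298.3 191.8] 210 [0.565  0.0912 0.069 ]
scene wht [379.5 198.7] 42 [0.6988 0.2656 0.069 ]
scene wht [169.8 240.7] 298 [ 0.5609 -0.2814  0.069 ]
```

View pics/crop1.png

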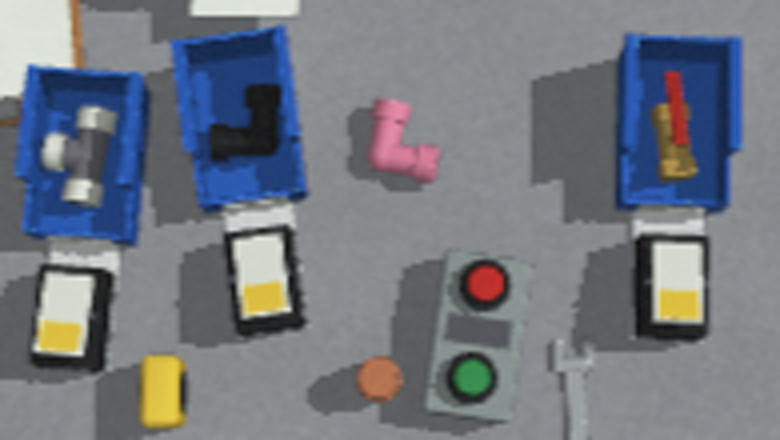

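The crop confirms the identities: valve at right, elbow in the middle, tee at left, and the green key on the near side. The measured points agree between views within 4 mm, and green to red comes out at 85.7 mm against the nominal 86.

The first move closes the hand, aligns the tool with world axes (a −26.6° turn) and starts towards the valve.

>>> jog_arm(rows=[[[-0.9, -0.67, 0], [0, 0, -0.296]], [[-0.9, -0.67, 0], [0, 0, -0.296]], [[-0.9, -0.67, 0], [0, 0, -0.296]], [[-0.9, -0.67, 0], [0, 0, -0.296]], [[-0.9, -0.67, 0], [0, 0, -0.296]]], hand=1, squeeze=10)

```text
t: 0.6
tool_pos: [0.3705, 0.3331, 0.1827]
orientation: [0.001, -3.141, 0.002]
force: [0.5, -0.1, 0.7]
opening: 0.0573
gripper_force: 0.0
```

>>> jog_arm(rows=[[[-0.25, -1, 0], [0, 0, 0]], [[-0.25, -1, 0], [0, 0, 0]], [[-0.25, -1, 0], [0, 0, 0]], [[-0.25, -1, 0], [0, 0, 0]], [[-0.25, -1, 0], [0, 0, 0]]])

```text
t: 1.1
tool_pos: [0.4205, 0.1312, 0.1829]
orientation: [0.008, 3.142, -0.003]
force: [0.8, 1.0, -0.3]
opening: 0.0175
gripper_force: 0.0
```

>>> jog_arm(rows=[[[-0.25, -1, 0], [0, 0, 0]], [[-0.25, -1, 0], [0, 0, 0]], [[-0.25, -1, 0], [0, 0, 0]], [[-0.25, -1, 0], [0, 0, 0]], [[-0.25, -1, 0], [0, 0, 0]]])

```text
t: 1.6
tool_pos: [0.4702, -0.0683, 0.1827]
orientation: [-0.007, -3.141, 0.002]
force: [0.4, 0.7, -0.1]
opening: 0.0003
gripper_force: 0.0
```

>>> jog_arm(rows=[[[-0.23, -1, 0], [0, 0, 0]], [[-0.23, -1, 0], [0, 0, 0]], [[-0.23, -1, 0], [0, 0, 0]], [[-0.23, -1, 0], [0, 0, 0]], [[-0.23, -1, 0], [0, 0, 0]]])

```text
t: 2.1
tool_pos: [0.5159, -0.2677, 0.1816]
orientation: [-0.005, -3.14, 0.0]
force: [-0.9, -0.4, 0.2]
opening: 0.0002
gripper_force: 0.0
```

>>> jog_arm(rows=[[[-0.005, -0.05, 0.48], [0, 0, 0]], [[-0.005, -0.05, 0.48], [0, 0, 0]], [[-0.005, -0.05, 0.48], [0, 0, 0]], [[-0.005, -0.05, 0.48], [0, 0, 0]], [[-0.005, -0.05, 0.48], [0, 0, 0]]])

```text
t: 2.6
tool_pos: [0.5187, -0.2741, 0.0903]
orientation: [-0.002, 3.138, -0.003]
force: [-0.4, -0.5, 0.6]
opening: 0.0005
gripper_force: 0.0
```

Run:
```python
from h import *
c=snap('scene'); a=np.ascontiguousarray(c['frame'][130:280,80:280,::-1]); cv2.imwrite('pics/v1.png',cv2.resize(a,None,fx=4,fy=4,interpolation=cv2.INTER_CUBIC))
s=robot.read_state();print(s['t'],s['tool_pos'],s['force'],[round(x-80 if i==0 else x-130)*4 for i,x in enumerate(proj(c,s['tool_pos']))])
```

```text
2.65 [ 0.51905019 -0.2745053   0.09075279] [ 0.92242323 -0.95439    -0.4307    ] [344, 372]
```

View pics/v1.png

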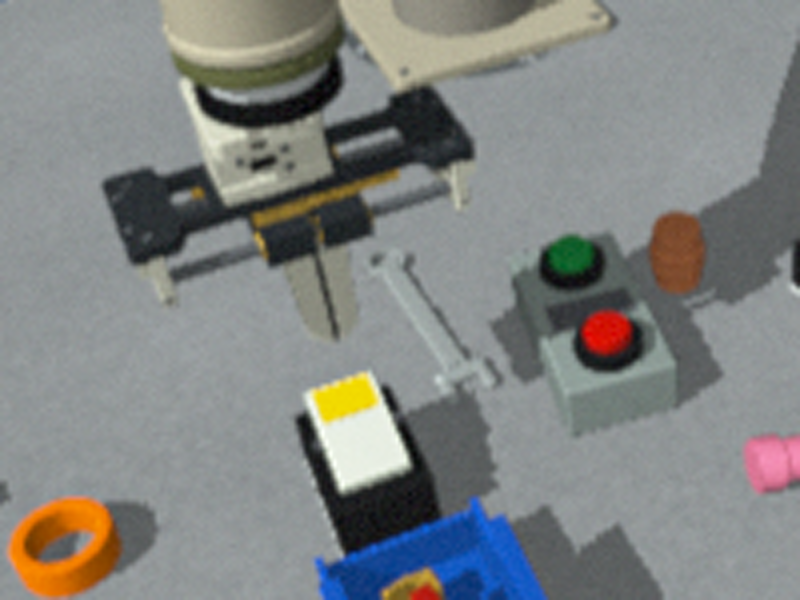

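The closed fingertip shows at crop (332,338), but the reported TCP projects to (344,372), roughly 25 mm off. I'll check this with the other cameras before pressing.

Run:
```python
from h import *
im=[]
for n in('scene','top','wrist'):
    c=snap(n); s=robot.read_state(); p=s['tool_pos']; u,v=proj(c,p); print(n,(u,v),s['tool_pos'],s['t'],f(c),c['cx'],c['cy'])
    a=np.ascontiguousarray(c['frame'][:,:,::-1])
    if n!='wrist':
        x0,y0=int(u)-33,int(v)-60; a=cv2.resize(a[y0:y0+100,x0:x0+66],None,fx=4,fy=4,interpolation=cv2.INTER_CUBIC)
        cv2.drawMarker(a,(int((u-x0)*4),int((v-y0)*4)),(255,0,255),0,10,1)
    else:
        a=a[:, 120:386].copy(); cv2.drawMarker(a,(int(u)-120,int(v)),(255,0,255),0,10,1)
        for P in [(.519,-.278,.069)]:
            q=proj(c,P); print(q); cv2.drawMarker(a,(int(q[0])-120,int(q[1])),(0,255,0),0,10,1)
        a=a[:400]
    im.append(cv2.copyMakeBorder(a,0,400-a.shape[0],0,0,0))
cv2.imwrite('pics/chk.png',np.hstack(im)[:, :800])
```

```text
scene (np.float64(165.4970858804987), np.float64(222.68910341873936)) [ 0.51898638 -0.27468268  0.09067851] 2.7 348.7667843998741 254.27430268228144 192.92608554733718
top (np.float64(334.4322253026996), np.float64(200.43540796880154)) [ 0.51873319 -0.27468724  0.09029504] 2.75 379.82136424001635 258.11477550046925 189.40787684221735
wrist (np.float64(253.37319359859006), np.float64(209.71318202770652)) [ 0.51838659 -0.27464467  0.08977442] 2.8 269.54188932842203 255.1467520166463 190.1435014697616
(np.float64(249.66642903494272), np.float64(202.6724137941888))
```

View pics/chk.png

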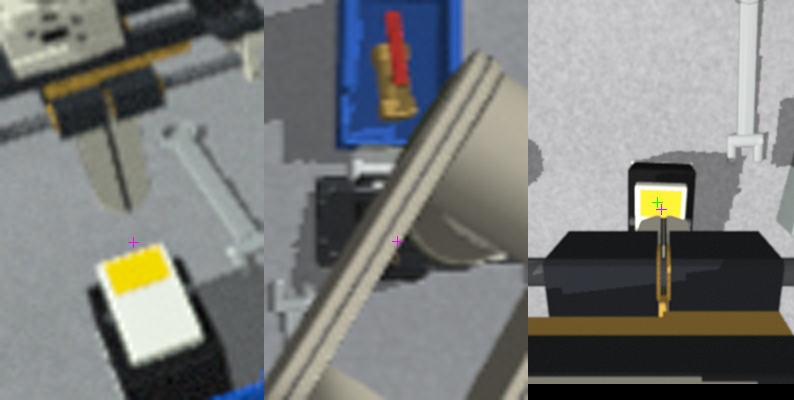

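The scene and wrist views both suggest that the fingertip ends higher than the reported TCP. I'll triangulate it.

Run:
```python
from h import *
A,b=[],[]
for n,uv in(('scene',(164.2,214.9)),('wrist',(256.5,217))):
    c=load(n)
    K=np.array([[f(c),0,c['cx']],[0,f(c),c['cy']],[0,0,1]]);P=K@np.c_[c['R'],c['t']]
    A+= [uv[0]*P[2]-P[0],uv[1]*P[2]-P[1]]
A=np.array(A);X=np.linalg.lstsq(A[:,:3],-A[:,3],rcond=None)[0];print(X)
for n in('scene','wrist'):print(proj(load(n),X))
c=load('wrist');print('wrist cam',-c['R'].T@c['t'],c['R'][2])
hsv=cv2.cvtColor(c['frame'],cv2.COLOR_RGB2HSV);m=cv2.inRange(hsv,(22,120,120),(34,255,255));x,y,w,h=cv2.boundingRect(m);print(x,y,w,h,back(c,x,y,.069),back(c,x+w,y,.069))
```

```text
[ 0.5156667  -0.2724511   0.11366872]
(np.float64(164.24034487395818), np.float64(214.88701717806643))
(np.float64(256.2459296767031), np.float64(216.97124997572016))
wrist cam [ 0.45021801 -0.27298601  0.291626  ] [ 0.25051982 -0.00117956 -0.96811075]
233 190 41 122 [ 0.50768847 -0.29215059  0.069     ] [ 0.50771149 -0.25717588  0.069     ]
```

The fingertip triangulates to z≈0.114, against 0.090 reported, so closed fingers end about 24 mm short of the TCP. The lateral position is good: the wrist view puts the patch centre at about (0.520,-0.275). I'll descend in small steps and go by the measured force.

>>> jog_arm(rows=[[[0, 0, 0.05], [0, 0, 0]], [[0, 0, 0.09], [0, 0, 0]], [[0, 0, 0.09], [0, 0, 0]], [[0, 0, 0.09], [0, 0, 0]]])

```text
t: 3.2
tool_pos: [0.5163, -0.2738, 0.0683]
orientation: [0.0, -3.14, -0.001]
force: [-0.1, -0.6, 0.9]
opening: 0.0006
gripper_force: 0.0
```

>>> jog_arm(rows=[[[0, 0, 0.04], [0, 0, 0]], [[0, 0, 0.08], [0, 0, 0]], [[0, 0, 0.08], [0, 0, 0]], [[0, 0, 0.08], [0, 0, 0]]])

```text
t: 3.6
tool_pos: [0.5165, -0.2738, 0.0525]
orientation: [0.0, -3.141, -0.001]
force: [0.9, -0.1, 0.5]
opening: 0.0004
gripper_force: 0.0
```

There is no force yet at z=0.0525, so the tip really is short. Next come finer steps.

>>> jog_arm(rows=[[[0, 0, 0.02], [0, 0, 0]], [[0, 0, 0.04], [0, 0, 0]], [[0, 0, 0.04], [0, 0, 0]], [[0, 0, 0.04], [0, 0, 0]]])

```text
t: 4.0
tool_pos: [0.5167, -0.274, 0.045]
orientation: [0.0, -3.141, -0.0]
force: [0.0, 0.4, -0.1]
opening: 0.0006
gripper_force: 0.0
```

>>> jog_arm(rows=[[[0, 0, 0.01], [0, 0, 0]], [[0, 0, 0.015], [0, 0, 0]], [[0, 0, 0.015], [0, 0, 0]], [[0, 0, 0.015], [0, 0, 0]]])

```text
t: 4.4
tool_pos: [0.5169, -0.2741, 0.0422]
orientation: [-0.0, 3.142, -0.0]
force: [0.4, -1.1, -0.2]
opening: 0.0004
gripper_force: 0.0
```

>>> jog_arm(rows=[[[0, 0, 0.01], [0, 0, 0]], [[0, 0, 0.015], [0, 0, 0]], [[0, 0, 0.015], [0, 0, 0]], [[0, 0, 0.015], [0, 0, 0]]])

```text
t: 4.8
tool_pos: [0.5168, -0.2741, 0.0391]
orientation: [0.0, -3.142, -0.0]
force: [-0.0, 1.0, -0.8]
opening: 0.0005
gripper_force: 0.0
```

Run:
```python
from h import *
im=[]
for n,(x0,y0) in(('scene',(115,180)),('wrist',(205,150))):
    c=snap(n); a=c['frame'][y0:y0+100,x0:x0+100,::-1]; im.append(cv2.resize(a,None,fx=4,fy=4,interpolation=cv2.INTER_CUBIC))
cv2.imwrite('pics/v2.png',np.hstack(im))
s=robot.read_state();print(s['t'],s['tool_pos'],s['force'])
```

```text
4.9 [ 0.51689985 -0.27411831  0.03918296] [-0.29852473 -0.80866289  0.13979181]
```

View pics/v2.png

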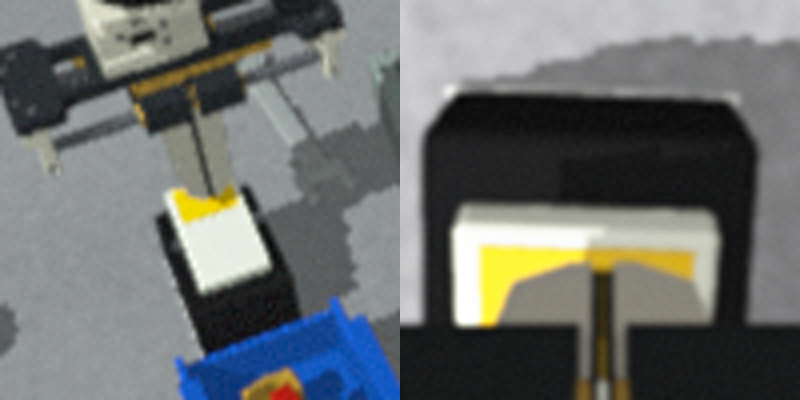

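The tip is over the yellow patch and just above it, about 3 mm to the +y side and well inside. I'll shift -3 mm in y and continue down.

>>> jog_arm(rows=[[[0, -0.015, 0.005], [0, 0, 0]], [[0, -0.015, 0.015], [0, 0, 0]], [[0, -0.015, 0.015], [0, 0, 0]], [[0, -0.015, 0.015], [0, 0, 0]]])

```text
t: 5.3
tool_pos: [0.5168, -0.277, 0.036]
orientation: [0.0, -3.141, -0.0]
force: [0.3, -0.6, -0.4]
opening: 0.0005
gripper_force: 0.0
```

>>> jog_arm(rows=[[[0, 0, 0.01], [0, 0, 0]], [[0, 0, 0.015], [0, 0, 0]], [[0, 0, 0.015], [0, 0, 0]], [[0, 0, 0.015], [0, 0, 0]]])

```text
t: 5.7
tool_pos: [0.5169, -0.277, 0.033]
orientation: [0.0, -3.142, -0.0]
force: [-0.2, 0.9, 0.7]
opening: 0.0005
gripper_force: 0.0
```

>>> jog_arm(rows=[[[0, 0, 0.01], [0, 0, 0]], [[0, 0, 0.015], [0, 0, 0]], [[0, 0, 0.015], [0, 0, 0]], [[0, 0, 0.015], [0, 0, 0]]])

```text
t: 6.1
tool_pos: [0.5168, -0.277, 0.03]
orientation: [0.0, -3.142, -0.0]
force: [0.8, 0.1, -0.5]
opening: 0.0005
gripper_force: 0.0
```

>>> jog_arm(rows=[[[0, 0, 0.01], [0, 0, 0]], [[0, 0, 0.01], [0, 0, 0]], [[0, 0, 0.01], [0, 0, 0]]])

```text
t: 6.4
tool_pos: [0.5168, -0.2771, 0.0281]
orientation: [0.0, -3.141, 0.0]
force: [-0.7, -0.1, 1.9]
opening: 0.0003
gripper_force: 0.6
```

>>> jog_arm(rows=[[[0, 0, 0.01], [0, 0, 0]], [[0, 0, 0.01], [0, 0, 0]], [[0, 0, 0.01], [0, 0, 0]]])

```text
t: 6.7
tool_pos: [0.5168, -0.2772, 0.0268]
orientation: [0.0, -3.141, 0.0]
force: [-5.1, 1.3, 7.6]
opening: 0.0005
gripper_force: 4.3
```

>>> jog_arm(rows=[[[0, 0, 0.01], [0, 0, 0]], [[0, 0, 0.01], [0, 0, 0]], [[0, 0, 0.01], [0, 0, 0]]])

```text
t: 7.0
tool_pos: [0.5169, -0.2773, 0.0264]
orientation: [-0.0, 3.142, -0.001]
force: [-11.0, 4.7, 20.8]
opening: 0.0004
gripper_force: 11.1
```

Run:
```python
from h import *
im=[]
for n,(x0,y0) in(('scene',(115,180)),('wrist',(205,150))):
    c=snap(n); a=c['frame'][y0:y0+100,x0:x0+100,::-1]; im.append(cv2.resize(a,None,fx=4,fy=4,interpolation=cv2.INTER_CUBIC))
cv2.imwrite('pics/v3.png',np.hstack(im))
s=robot.read_state();print(s['t'],s['tool_pos'],s['force'])
```

```text
7.1 [ 0.5169457  -0.2772939   0.02644537] [-10.0349122    5.14677999  20.9952124 ]
```

View pics/v3.png

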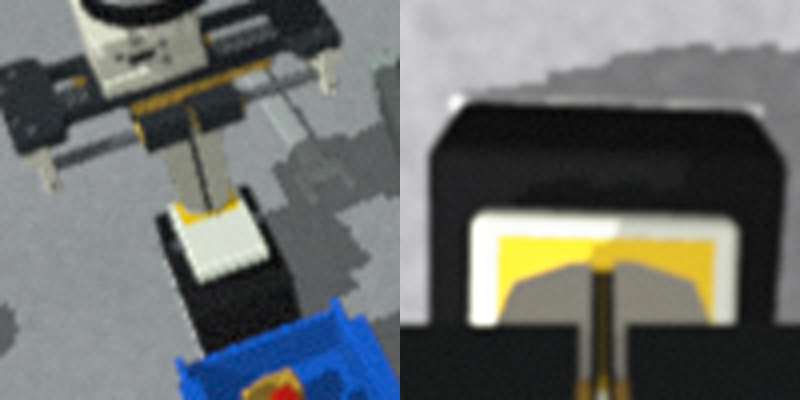

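The force has risen stiffly to 21 N, and the near half of the paddle is visibly down in both views, so the valve rocker is at its stop. Contact-to-stop fits a tip offset of about 36 mm. I'll lift and go to the tee.

>>> jog_arm(rows=[[[0, 0, -0.1], [0, 0, 0]], [[0, 0, -0.35], [0, 0, 0]], [[0, 0, -0.5], [0, 0, 0]], [[0, 0, -0.5], [0, 0, 0]]])

```text
t: 7.5
tool_pos: [0.5203, -0.2792, 0.1303]
orientation: [-0.0, 3.133, -0.008]
force: [0.3, -0.8, 0.3]
opening: 0.0002
gripper_force: 0.0
```

>>> jog_arm(rows=[[[0.05, 1, 0], [0, 0, 0]], [[0.05, 1, 0], [0, 0, 0]], [[0.05, 1, 0], [0, 0, 0]], [[0.05, 1, 0], [0, 0, 0]], [[0.05, 1, 0], [0, 0, 0]]])

```text
t: 8.0
tool_pos: [0.506, -0.0715, 0.123]
orientation: [0.009, -3.14, -0.004]
force: [0.8, -1.4, 0.0]
opening: 0.0004
gripper_force: 0.0
```

>>> jog_arm(rows=[[[0.05, 1, 0], [0, 0, 0]], [[0.05, 1, 0], [0, 0, 0]], [[0.05, 1, 0], [0, 0, 0]], [[0.05, 1, 0], [0, 0, 0]], [[0.05, 1, 0], [0, 0, 0]]])

```text
t: 8.5
tool_pos: [0.4959, 0.1278, 0.1234]
orientation: [0.009, -3.141, -0.003]
force: [-1.3, -0.8, -0.1]
opening: 0.0007
gripper_force: 0.0
```

>>> jog_arm(rows=[[[0.04, 0.78, 0], [0, 0, 0.09]], [[0.04, 0.78, 0], [0, 0, 0.09]], [[0.04, 0.78, 0], [0, 0, 0.09]], [[0.04, 0.78, 0], [0, 0, 0.09]], [[0.04, 0.78, 0], [0, 0, 0.09]]])

```text
t: 9.0
tool_pos: [0.4887, 0.2793, 0.1232]
orientation: [-0.218, -3.133, 0.001]
force: [-0.2, 0.1, 0.2]
opening: 0.0003
gripper_force: 0.0
```

>>> jog_arm(rows=[[[0, 0, 0.2], [0, 0, 0]], [[0, 0, 0.39], [0, 0, 0]], [[0, 0, 0.39], [0, 0, 0]], [[0, 0, 0.39], [0, 0, 0]], [[0, 0, 0.39], [0, 0, 0]]])

```text
t: 9.5
tool_pos: [0.4907, 0.2785, 0.0485]
orientation: [0.223, 3.131, 0.002]
force: [-0.6, -0.4, -0.1]
opening: 0.0006
gripper_force: 0.0
```

Run:
```python
from h import *
im=[]
for n,(x0,y0) in(('scene',(290,110)),('wrist',(205,140)),('scene',(125,190))):
    c=snap(n); a=c['frame'][y0:y0+80,x0:x0+80,::-1] if n=='scene' else c['frame'][y0:y0+100,x0:x0+100,::-1]; im.append(cv2.resize(a,(266,266),interpolation=cv2.INTER_CUBIC))
cv2.imwrite('pics/t1.png',np.hstack(im))
s=robot.read_state();print(s['t'],s['tool_pos'],s['force'])
```

```text
9.65 [0.49054398 0.27929324 0.04854099] [ 0.24658841  0.00922579 -0.33288624]
```

View pics/t1.png

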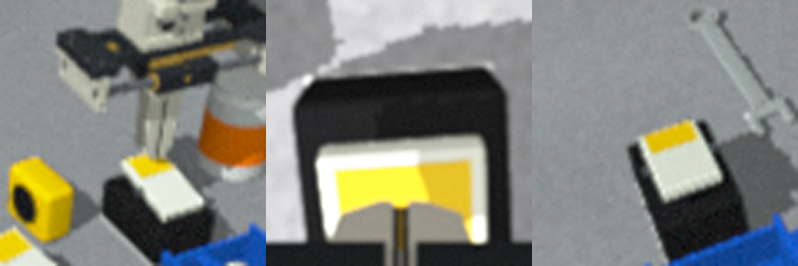

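The tool is lined up on the tee's patch, and the valve rocker stays on (right panel). I'll descend.

>>> jog_arm(rows=[[[0.01, 0, 0.03], [0, 0, 0]], [[0.01, 0, 0.06], [0, 0, 0]], [[0.01, 0, 0.06], [0, 0, 0]], [[0.01, 0, 0.06], [0, 0, 0]]])

```text
t: 10.05
tool_pos: [0.4864, 0.2791, 0.0337]
orientation: [-0.221, -3.133, 0.001]
force: [-0.3, -0.6, -0.6]
opening: 0.0005
gripper_force: 0.0
```

>>> jog_arm(rows=[[[0, 0, 0.01], [0, 0, 0]], [[0, 0, 0.02], [0, 0, 0]], [[0, 0, 0.02], [0, 0, 0]], [[0, 0, 0.02], [0, 0, 0]]])

```text
t: 10.45
tool_pos: [0.4868, 0.2791, 0.03]
orientation: [-0.222, -3.134, 0.0]
force: [0.1, -0.4, 0.2]
opening: 0.0011
gripper_force: 0.0
```

>>> jog_arm(rows=[[[0, 0, 0.01], [0, 0, 0]], [[0, 0, 0.015], [0, 0, 0]], [[0, 0, 0.015], [0, 0, 0]]])

```text
t: 10.75
tool_pos: [0.4866, 0.2793, 0.027]
orientation: [-0.222, -3.134, -0.0]
force: [-1.1, 1.3, 1.0]
opening: 0.0005
gripper_force: 1.1
```

>>> jog_arm(rows=[[[0, 0, 0.01], [0, 0, 0]], [[0, 0, 0.01], [0, 0, 0]], [[0, 0, 0.01], [0, 0, 0]]])

```text
t: 11.05
tool_pos: [0.4868, 0.2794, 0.0266]
orientation: [0.221, 3.134, 0.0]
force: [-8.1, -2.2, 14.5]
opening: 0.0006
gripper_force: 7.8
```

>>> jog_arm(rows=[[[0, 0, 0.005], [0, 0, 0]], [[0, 0, 0.005], [0, 0, 0]]])

```text
t: 11.25
tool_pos: [0.4869, 0.2794, 0.0264]
orientation: [0.221, 3.134, 0.0]
force: [-11.4, -4.2, 20.4]
opening: 0.0005
gripper_force: 11.4
```

>>> jog_arm(rows=[[[0, 0, -0.1], [0, 0, 0]], [[0, 0, -0.35], [0, 0, 0]], [[0, 0, -0.5], [0, 0, 0]], [[0, 0, -0.5], [0, 0, 0]]])

```text
t: 11.65
tool_pos: [0.4905, 0.2807, 0.1302]
orientation: [0.221, 3.125, 0.007]
force: [0.9, -0.1, 0.5]
opening: 0.0006
gripper_force: 0.0
```

>>> jog_arm(rows=[[[0, -1, 0], [0, 0, 0]], [[0, -1, 0], [0, 0, 0]], [[0, -1, 0], [0, 0, 0]], [[0, -1, 0], [0, 0, 0]], [[0, -1, 0], [0, 0, 0]]])

```text
t: 12.15
tool_pos: [0.4577, 0.0759, 0.1231]
orientation: [-0.23, -3.132, 0.004]
force: [0.3, 0.6, 0.4]
opening: 0.0002
gripper_force: 0.0
```

>>> jog_arm(rows=[[[-0.11, -0.84, 0], [0, 0, 0]], [[-0.11, -0.84, 0], [0, 0, 0]], [[-0.11, -0.84, 0], [0, 0, 0]], [[-0.11, -0.84, 0], [0, 0, 0]], [[-0.11, -0.84, 0.1], [0, 0, 0]]])

```text
t: 12.65
tool_pos: [0.4588, -0.0914, 0.1059]
orientation: [0.227, 3.129, -0.003]
force: [0.9, 0.3, 0.9]
opening: 0.0002
gripper_force: 0.0
```

Run:
```python
from h import *
im=[]
for n,(x0,y0) in(('scene',(290,120)),('scene',(190,150)),('wrist',(205,140))):
    c=snap(n); k=80 if n=='scene' else 120; a=c['frame'][y0:y0+k,x0:x0+k,::-1]; im.append(cv2.resize(a,(266,266),interpolation=cv2.INTER_CUBIC))
cv2.imwrite('pics/g1.png',np.hstack(im))
m=cv2.inRange(cv2.cvtColor(c['frame'],cv2.COLOR_RGB2HSV),(50,90,40),(85,255,255));x,y,w,h=cv2.boundingRect(m);print(x,y,w,h,back(c,x,y+h/2,.063),back(c,x+w,y+h/2,.063),back(c,x+w/2,y,.063))
s=robot.read_state();print(s['t'],s['tool_pos'],s['force'])
```

```text
233 179 36 36 [ 0.45159815 -0.10664372  0.063     ] [ 0.45640478 -0.07374581  0.063     ] [ 0.43722813 -0.08769476  0.063     ]
12.8 [ 0.45537544 -0.08764061  0.10226476] [ 0.49132886 -0.24386068  0.22816841]
```

View pics/g1.png

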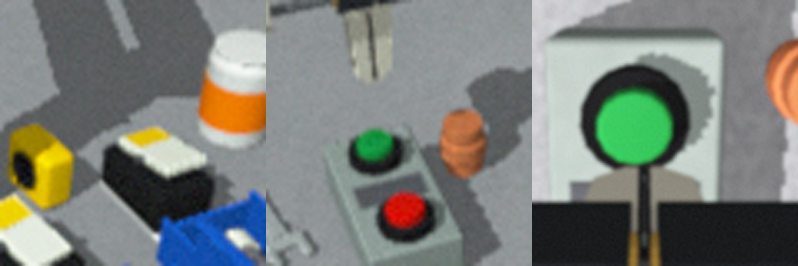

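The tee rocker is down (left panel), and green is centred at about (0.455,-0.091) in the wrist view. The tip needs to move about 3.5 mm in -y, then go down.

>>> jog_arm(rows=[[[0, -0.0175, 0.15], [0, 0, 0]], [[0, -0.0175, 0.33], [0, 0, 0]], [[0, -0.0175, 0.33], [0, 0, 0]], [[0, -0.0175, 0.33], [0, 0, 0]], [[0, -0.0175, 0.33], [0, 0, 0]]])

```text
t: 13.3
tool_pos: [0.4578, -0.0917, 0.0403]
orientation: [0.22, 3.131, -0.001]
force: [0.0, 0.5, -0.7]
opening: 0.0005
gripper_force: 0.0
```

>>> jog_arm(rows=[[[0, 0, 0.02], [0, 0, 0]], [[0, 0, 0.03], [0, 0, 0]], [[0, 0, 0.03], [0, 0, 0]], [[0, 0, 0.03], [0, 0, 0]]])

```text
t: 13.7
tool_pos: [0.4564, -0.0918, 0.0324]
orientation: [0.222, 3.134, -0.0]
force: [0.1, -0.6, -0.1]
opening: 0.0008
gripper_force: 0.0
```

>>> jog_arm(rows=[[[0, 0, 0.015], [0, 0, 0]], [[0, 0, 0.03], [0, 0, 0]], [[0, 0, 0.03], [0, 0, 0]], [[0, 0, 0.03], [0, 0, 0]]])

```text
t: 14.1
tool_pos: [0.4567, -0.0919, 0.0265]
orientation: [0.222, 3.133, -0.0]
force: [0.5, 0.6, 5.0]
opening: 0.0005
gripper_force: 2.2
```

>>> jog_arm(rows=[[[0, 0, 0.01], [0, 0, 0]], [[0, 0, 0.02], [0, 0, 0]], [[0, 0, 0.02], [0, 0, 0]], [[0, 0, 0.02], [0, 0, 0]]])

```text
t: 14.5
tool_pos: [0.457, -0.0919, 0.0252]
orientation: [0.221, 3.133, -0.001]
force: [-12.9, 4.0, 32.9]
opening: 0.0003
gripper_force: 16.4
```

The spring force was 5 N at z=0.0265, the full-stroke value, and then a hard stop at 33 N, so the green key is fully down. I'll release it and move clear.

>>> jog_arm(rows=[[[0, 0, -0.1], [0, 0, 0]], [[0, 0, -0.35], [0, 0, 0]], [[0, 0, -0.6], [0, 0, 0]], [[0, 0, -0.6], [0, 0, 0]]])

```text
t: 14.9
tool_pos: [0.4606, -0.093, 0.1497]
orientation: [0.221, 3.123, -0.004]
force: [1.0, -0.5, 0.4]
opening: 0.0006
gripper_force: 0.0
```

>>> jog_arm(rows=[[[0.2, 0, -0.4], [0, 0, 0]], [[0.2, 0, -0.4], [0, 0, 0]], [[0.2, 0, -0.4], [0, 0, 0]], [[0.2, 0, -0.4], [0, 0, 0]], [[0.2, 0, -0.4], [0, 0, 0]]])

```text
t: 15.4
tool_pos: [0.4161, -0.0859, 0.2204]
orientation: [-0.222, -3.132, -0.001]
force: [0.8, -0.1, 0.0]
opening: 0.0004
gripper_force: 0.0
```

Run:
```python
from h import *
c=snap('scene'); cv2.imwrite('pics/end.png',cv2.resize(c['frame'][110:290,110:380,::-1],None,fx=2.9,fy=2.9,interpolation=cv2.INTER_CUBIC))
s=robot.read_state();print(s['t'],s['tool_pos'],s['force'])
m=cv2.inRange(cv2.cvtColor(c['frame'],cv2.COLOR_RGB2HSV),(22,120,120),(34,255,255))
n,l,st,ce=cv2.connectedComponentsWithStats(m)
for i in range(1,n):
    if st[i,4]>25: print(ce[i].round(1),st[i])
```

```text
15.45 [ 0.41597527 -0.08580406  0.22016508] [-0.61433606  0.36840886  0.09289974]
[251.   30.8] [247  27  10   9  60]
[403.8  39.4] [391  32  26  19 225]
[302.5 169.1] [292 157  20  26 321]
[333.9 160.7] [328 159  13   5  42]
[291.8 183.5] [285 179  14  10  77]
[166.2 230.8] [159 226  15  10  84]
[182.  284.1] [176 275  13  18  48]
```

View pics/end.png

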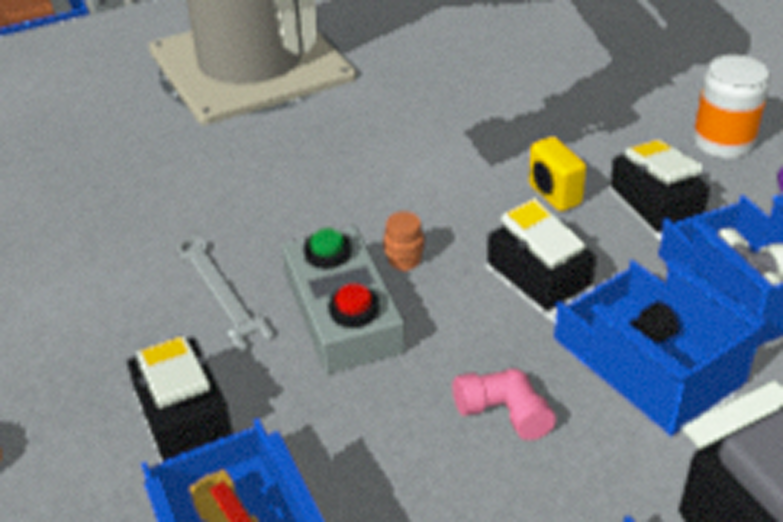

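All objects are in place, and the green key is up. Both pressed paddles look tilted and the elbow's is unchanged. One numeric check of the paddle angles before handing in.

Run:
```python
from h import *
c=load('scene'); new=c['frame'].astype(float)
old=cv2.resize(cv2.imread('pics/scene1.png')[:,:,::-1],(512,384),interpolation=cv2.INTER_AREA).astype(float)
def m(im,x,y):
    p=im[y-11:y+12,x-14:x+15]; w=p[...,0]-p[...,2]; w=np.clip(w-np.median(w),0,None); w[w<25]=0
    yy,xx=np.mgrid[y-11:y+12,x-14:x+15]; return w.sum()/np.percentile(w[w>0],85),(w*xx).sum()/w.sum(),(w*yy).sum()/w.sum()
for n,uv,ctr,yaw in(('valve',(166,230),(.519,-.278),0),('tee',(334,160),(.490,.280),-.14),('elbow',(292,183),(.5255,.0965),.15)):
    a,b=m(old,*uv),m(new,*uv); print(n,'ratio',round(b[0]/a[0],2),'shift',np.round(np.subtract(b,a)[1:],2))
    for th in(0,.2,.28,.36):
        R=np.array([[np.cos(yaw),-np.sin(yaw)],[np.sin(yaw),np.cos(yaw)]]);q=[]
        piv=np.array(ctr)+R@[.024,0]
        for s,y in((-.037,-.018),(-.037,.018),(-.011,.018),(-.011,-.018)):
            h=.008; X=s*np.cos(th)-h*np.sin(th); Z=.061+s*np.sin(th)+h*np.cos(th)
            q.append(proj(c,[*(piv+R@[X,y]),Z]))
        q=np.array(q,np.float32);A=cv2.contourArea(q);C=q.mean(0)
        if th==0:A0,C0=A,C
        else: print('  ',th,round(A/A0,2),(C-C0).round(2))
```

```text
valve ratio 0.7 shift [0.44 1.67]
   0.2 0.78 [0.22 1.07]
   0.28 0.68 [0.34 1.57]
   0.36 0.58 [0.48 2.12]
tee ratio 0.67 shift [-0.62  1.82]
   0.2 0.74 [-0.39  1.09]
   0.28 0.63 [-0.5   1.59]
   0.36 0.52 [-0.59  2.11]
elbow ratio 1.0 shift [ 0.01 -0.02]
   0.2 0.8 [-0.35  1.13]
   0.28 0.72 [-0.42  1.64]
   0.36 0.63 [-0.46  2.17]
```

The measured shifts and area ratios match large tilts on the valve and tee and none on the elbow. They read about 0.3 rad, which is within sub-pixel error of the 0.36 stop. Both presses also hit a hard stop: force went from about 1–8 N to 20 N within 0.6 mm. I'm handing in.

```bash
python3 -c "
from plant import robot
print(robot.close_job())"
```

```text
the job is handed in; nothing more can be done
None
```

I pressed the valve rocker, then the tee rocker, then the green key, each down to a hard stop, and handed the job in at about 15.5 s; in the last camera view the elbow rocker was still off, the green key was back up, and nothing looked moved (image angle check on the two rockers read about 0.3 rad, a little short of the 0.36 stop).

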